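# Shut down the shaker and unload the sample jars

## Robot

A 6-joint arm with a two-finger parallel gripper is mounted at the origin on the work surface. World frame = base frame: x ahead of the robot, y to its left, z up, the work surface at z = 0. Lengths are in m, angles in rad, forces in N, time in s.
With the tool pointing down it reaches from about 0.25 to 0.85 m from the base axis. Payload 12.5 kg.
Tool frame: the origin (TCP) lies on the mounting face of the last link; the fingertips stand ctrl.nose_length ahead of it and the grasp point (between the pads) lies 167 mm ahead of it (ctrl.nose_length is the distance from the TCP to the fingertips, in m); z points along the fingers, y is the line along which they close (so a half turn about z gives the same grasp; the last joint's range is limited). The gripper opens to 93 mm and grips with 3 to 60 N. Pads are 15 mm wide; open, the fingers measure 128 mm over their backs; the gripper's body (75 mm by 188 mm) begins 65 mm behind the grasp point.
Start: joints at [1.235, 0.351, 1.652, -0, 1.139, -0.085], TCP at [0.136, 0.533, 0.405] pointing down, gripper open.
Joint ranges: [-2.75, 2.75], [-0.79, 2.1], [0.01, 2.65], [-1.57, 4.71], [0.07, 3.14], [-2.87, 2.87]. Speed limits (rad/s): [2.22, 2.22, 2.79, 3.14, 3.14, 3.14].

## Interface

Orientations are given as a rotation vector (axis times angle).
In Python, from station import ctrl, viewer, job gives the robot as it stands.
- The arm moves only by the shell command python3 -m jog 'ROWS' [OPENING] [FORCE]. ROWS is text: rows parted by semicolons, each of 4 numbers parted by spaces: the shift along the tool's x, y, z in cm, then the turn about the tool's z in rad. In form: x y z twist; .... A call has exactly 5 rows; each row shifts and turns the commanded pose from where the row before left it, along the tool's axes as they then stand; what a row does not reach is not made up. A row lasts 1/8 s, in which the tool goes at most 62.5 mm and 10.7 degrees, less where a joint would pass 70% of its speed; a pose out of reach is approached as far as the arm can. A call is refused whole if a number of a shift passes 6.25 or a number of a turn 0.188, either way. A call with a gripper value outside its range is refused whole. OPENING is the opening, from 0 (shut) to 1 (fully open), set as the call begins (- or left out, the last holds). The fingers move at their own pace and stop on an object; FORCE is the grip in N (left out, the last holds). Time passes only in rows, so rows that do not move let the fingers close, or fill a call up. It gives the time, the measured TCP pose, the force, the opening and the grip force at its end, in the units of the state.
- ctrl.read_state(): the state, without advancing time (a new reading comes with each control period).
- viewer.get_image(name): name is "side" or "top" or "wrist"; returns a dict with "img" (420x560x3 uint8, red, green, blue), "fx", "fy", "cx", "cy" (pixels), "extrinsics" (4x4, takes a point from world to camera coordinates); the wrist camera has in their place "mount" (4x4, takes a point from camera to tool coordinates, whose origin is the TCP and whose axes are the flange's). Camera axes: x right, y down, z forward; pixel columns grow to the right and rows downward; lengths in m; the calibration is good to about 2 mm. A picture is of the moment at which its call begins: read the wrist's pose just before it. There is no depth.
- job.sign_off(): hands the job in; it is judged then, once.
The state is a dict: "t": time; "qpos": joint angles; "qd": joint speeds; "joint_efforts": joint torques, N m; "tcp_pos": TCP position; "eef_rot": TCP orientation; "contact_force": force on the tool from outside, world axes, zero at the start; "torque": the same for the moment, N m; "opening": finger opening in m; "finger_force": force on a finger pad.
Only numpy, scipy, OpenCV 4.12 (cv2) and the standard library are available. Lean on these libraries where they do the work, as an engineer would, in place of code of your own. Each camera call takes 0.05 s, during which the arm holds its last target. There are 200 camera calls.

## Task

Shut the laboratory shaker down and empty it: first turn its speed knob back until the pointer reads zero (the long white mark with the dot), and only then pull the key plug straight up out of its socket and put it in the steel dish. When the machine is off and the key is out, move every brown jar from the shaker's platform to the blue carrying tray, each standing upright inside it, and leave the other things on the bench where they are.

Things in the scene. Friction and masses are not known exactly. Their poses are not given: they have to be found in the camera images.
- shaker: White laboratory orbital shaker fixed to the bench, 250 (x) x 370 (y) mm. Origin: centre of its underside; at yaw 0 its front faces the robot (-x). On its -y part is the open platform, on its +y part (y from +56 to +188 mm) the raised control console, 250 mm deep in x, flat top 120 mm above the bench, carrying the speed knob (at x -60, y +125 mm) and the key socket (at x +70, y +125 mm).
- platform (a point): Centre of the platform's upper surface, 85 mm above the bench: black rubber mat 236 x 236 mm with a rim 7.5 mm high all round.
- knob (a joint): Speed knob's angle in rad: 0 when its white pointer is on the zero mark of the dial; grows as the knob turns clockwise seen from above (so turning back to zero is counter-clockwise). Travels from -0.6 (past zero, the wrong side) to 4.9; stiff, stays where it is left (0.05 N m).
- knob_grip (a point): On the knob's vertical axis, 11 mm below the top of its grip. The knob is a dark grey upright bar grip 60 mm long, 14 mm thick and 27 mm tall on a 60 mm round skirt; top of the bar 175 mm above the bench. The point's x axis runs along the bar; the pointer lies at its -x end.
- knob_tip (a point): Outer end of the knob's white pointer, 41 mm from the axis.
- dial_zero (a point): The zero mark on the black dial round the knob: the long broad white mark with a round white dot at its outer end, on the side of the dial towards the shaker's front (-x), 48 mm from the knob's axis. The other marks are short white ticks every 0.5 rad clockwise from it.
- socket_mouth (a point): Centre of the mouth of the key socket: a grey block 50 x 50 mm standing 38 mm high on the console, mouth 158 mm above the bench, square hole 18 mm wide and 32 mm deep, open upward. A sprung ball in its wall clicks into a groove of the key; pulling the key out straight up takes about 10 N over the first 10 mm.
- key: Key plug standing in the socket at the start, 80 mm long, 50 g. Origin: bottom end of the shank; z runs along the plug to its handle. From the bottom: grooved steel shank 16 x 16 mm, 30 mm long; black collar 30 x 30 x 8 mm; black flat handle 38 (its x) x 14 (its y) mm, 42 mm tall.
- key_grip (a point): In the middle of the key's handle, 62 mm above the key's bottom end, 18 mm below its top: pinch across the 14 mm thickness (the key's y axis).
- key_mid (a point): Middle of the key plug, on its axis 42 mm from the bottom end.
- dish: Shallow square steel dish fixed to the bench, 140 x 140 mm, walls 4 mm thick and 25 mm high. Origin: centre of its underside; inner floor 4 mm up.
- tray: Blue open carrying tray fixed to the bench, 220 x 220 mm outside, walls 5 mm thick and 45 mm high. Origin: centre of its underside; inner floor 5 mm up, undivided; room for four jars in two rows of two about 95 mm apart.
- tube_rack: Bystander: white rack of black-capped tubes, 70 x 180 mm, 90 mm high, origin under its centre.
- wash_bottle: Bystander: white wash bottle 64 mm in diameter, 175 mm high with a bent spout, origin under its centre.
- petri_stack: Bystander: stack of clear dishes 90 mm in diameter, 60 mm high, origin under its centre.
- jar0: Squat brown glass sample jar (absent in some runs), standing on the platform at the start: body 64 mm in diameter, shoulder from 46 to 54 mm, black cap 52 mm in diameter from 53 to 80 mm above its underside, 0.2 kg. Origin: centre of its underside, z up.
- jar0_cap (a point): On the axis of jar0, 72 mm above its underside, 8 mm below the top of the cap. Grip the cap here from above.
- jar1: Squat brown glass sample jar (absent in some runs), standing on the platform at the start: body 64 mm in diameter, shoulder from 46 to 54 mm, black cap 52 mm in diameter from 53 to 80 mm above its underside, 0.2 kg. Origin: centre of its underside, z up.
- jar1_cap (a point): On the axis of jar1, 72 mm above its underside, 8 mm below the top of the cap. Grip the cap here from above.
- jar2: Squat brown glass sample jar (absent in some runs), standing on the platform at the start: body 64 mm in diameter, shoulder from 46 to 54 mm, black cap 52 mm in diameter from 53 to 80 mm above its underside, 0.2 kg. Origin: centre of its underside, z up.
- jar2_cap (a point): On the axis of jar2, 72 mm above its underside, 8 mm below the top of the cap. Grip the cap here from above.
- jar3: Squat brown glass sample jar (absent in some runs), standing on the platform at the start: body 64 mm in diameter, shoulder from 46 to 54 mm, black cap 52 mm in diameter from 53 to 80 mm above its underside, 0.2 kg. Origin: centre of its underside, z up.
- jar3_cap (a point): On the axis of jar3, 72 mm above its underside, 8 mm below the top of the cap. Grip the cap here from above.
Not all that is in view belongs to the job. What is shaped like the jar2 but green or pink is not meant.

How it is judged:
By the outcome, as a careful person would: the job done as asked, in the order asked, and still so for the second after the job is handed in, with the robot touching nothing.
Of jar0, jar1, jar2, jar3 only 3 to 4 are there at a start; the rules pass over those that are not, and their reading is None.
At some moment in a run one of jar0, jar1, jar2, jar3 may be knocked a few centimetres aside while the robot is not near it.
It also fails if it takes over 210 s, if anything falls off the work surface, if the arm or the gripper's body presses on something with over 40 N, if the wrist force passes 120 N, or if a joint passes its speed limit or range.

## Working session

There is one attempt and no reset: what is moved stays moved. The work goes in short steps, Python scripts to look and compute and a shell command to move; the robot and the scene stay as the last step left them, time stands still between calls to the robot, and variables do not carry over. Pictures are saved under pics/ and viewed, at most 14 in all, crops included, and the job is handed in when it is done.

```bash
ls; mkdir -p pics
python3 - <<'E'
from station import ctrl, viewer, job
import cv2,numpy as np
print(ctrl.read_state(), ctrl.nose_length)
for n in ("top","side"):
    v=viewer.get_image(n); cv2.imwrite(f"pics/{n}0.png",v["img"][:,:,::-1])
    print(n,v["fx"],v["fy"],v["cx"],v["cy"],np.round(v["extrinsics"],4).tolist())
v=viewer.get_image("wrist");print(v["mount"])
E
```

```text
pics
{'t': 0.0, 'qpos': array([ 1.23538398e+00,  3.51246337e-01,  1.65245857e+00,  3.32937225e-06,
        1.13908497e+00, -8.46019305e-02]), 'qd': array([ 4.61684668e-04,  9.98129798e-05, -1.46761172e-03, -5.83905887e-04,
       -1.59763282e-03,  6.98691727e-04]), 'joint_efforts': array([ 1.45539263e-03, -4.97317815e+01, -2.85269451e+01,  6.99755014e-02,
        2.55664618e-02, -7.00306168e-05]), 'tcp_pos': array([0.13643481, 0.53266793, 0.40418266]), 'eef_rot': array([-3.92910776e-01, -3.11667057e+00,  1.83813389e-03]), 'contact_force': array([ 0.15440504, -0.48963023,  0.0867295 ]), 'torque': array([-0.08283177, -0.04036996, -0.00764882]), 'finger_force': 0.0, 'opening': 0.09317240504236021} 0.1861
top 394.89738755461445 394.89738755461445 281.5860210335991 212.44819203419408 [[0.0239, -0.9997, -0.0009, 0.0336], [-0.9916, -0.0236, -0.1271, 0.5815], [0.127, 0.004, -0.9919, 1.0103], [0.0, 0.0, 0.0, 1.0]]
side 483.6727765660578 483.6727765660578 273.496651094044 207.11973950344463 [[-0.9936, -0.1113, 0.0169, 0.5685], [-0.0718, 0.5116, -0.8562, 0.1558], [0.0867, -0.852, -0.5163, 1.3709], [0.0, 0.0, 0.0, 1.0]]
[[-2.94370167e-04 -9.70436865e-01 -2.41354935e-01  6.66754215e-02]
 [ 9.99999460e-01 -4.50575116e-05 -1.03848938e-03  4.48103440e-04]
 [ 9.96913527e-04 -2.41355110e-01  9.70436354e-01  2.00490605e-02]
 [ 0.00000000e+00  0.00000000e+00  0.00000000e+00  1.00000000e+00]]
```

View pics/top0.png

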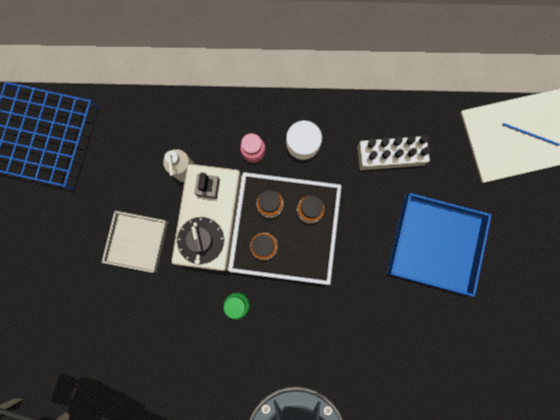

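View pics/side0.png

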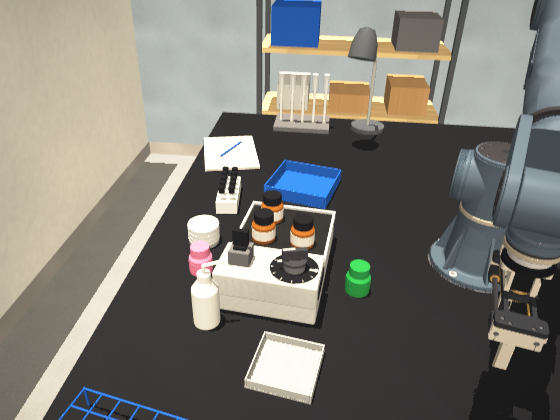

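Top view: three brown jars at (270,204), (311,209), (263,246). The knob is at (200,240) and the key at (205,184). The dish is the steel one at (135,242), and the tray is the solid blue one at (440,245).

Things that could be mistaken for these:
- For the jars: the green jar (236,306) and the pink jar (253,148). Both are off the platform.
- For the tray: the blue wire basket (45,135).
- For the dish: the white petri stack (304,140) and the paper.

Next, a close crop to check the choice.

```bash
cat > h.py <<'E'
from station import ctrl, viewer, job
import cv2,numpy as np
from scipy.spatial.transform import Rotation as R
def cam(n):
    s=ctrl.read_state(); v=viewer.get_image(n)
    if n=="wrist":
        T=np.eye(4);T[:3,:3]=R.from_rotvec(s["eef_rot"]).as_matrix();T[:3,3]=s["tcp_pos"]; v["c2w"]=T@v["mount"]
    else: v["c2w"]=np.linalg.inv(v["extrinsics"])
    return v
def ray(v,u,w):
    T=v["c2w"];d=T[:3,:3]@np.array([(u-v["cx"])/v["fx"],(w-v["cy"])/v["fy"],1.]);return T[:3,3],d
def plane(v,u,w,z):
    o,d=ray(v,u,w);return o+d*(z-o[2])/d[2]
def proj(v,p):
    q=np.linalg.inv(v["c2w"])@np.r_[p,1];return v["fx"]*q[0]/q[2]+v["cx"],v["fy"]*q[1]/q[2]+v["cy"]
def rel(p,ang=None):
    """shift in tool axes (cm) from current TCP to put TCP over world p (TCP xyz); ang: wanted world dir of closing line -> twist"""
    s=ctrl.read_state();M=R.from_rotvec(s["eef_rot"]).as_matrix()
    out=M.T@(np.array(p)-s["tcp_pos"])*100
    tw=None
    if ang is not None:
        d=M.T@np.array([np.cos(ang),np.sin(ang),0]);tw=np.arctan2(d[1],d[0])-np.pi/2;tw=(tw+np.pi/2)%np.pi-np.pi/2
    return np.round(out,2),tw
def blobs(v,m,z,amin=40):
    n,l,st,c=cv2.connectedComponentsWithStats(m.astype(np.uint8))
    for i in range(1,n):
        if st[i,4]>=amin: print(np.round(c[i],1),st[i],np.round(plane(v,*c[i],z),4))
E
python3 - <<'E'
from h import *
v=cam("top");im=v["img"];h=cv2.cvtColor(im,cv2.COLOR_RGB2HSV)
H,S,V=[h[...,i].astype(int) for i in range(3)]
print("orange");blobs(v,(H>4)&(H<18)&(S>120)&(V>60),0.085+.05,20)
print("blue");bm=(H>100)&(H<125)&(S>150)&(V>60);blobs(v,bm,.045,300)
m=(V>140)&(S<80)
for nm,(x0,y0,x1,y1),z in (("console",(170,160,241,275),.12),("plat",(228,170,345,285),.0925),("dish",(100,205,170,275),.025),("tray",(385,190,495,297),.045)):
    mm=np.zeros(m.shape,np.uint8);mm[y0:y1,x0:x1]=(bm if nm=="tray" else ((V>60)&(S<110)))[y0:y1,x0:x1]
    c=max(cv2.findContours(mm,cv2.RETR_EXTERNAL,cv2.CHAIN_APPROX_NONE)[0],key=cv2.contourArea)
    P=np.array([plane(v,*q[0],z)[:2] for q in c],np.float32)
    r=cv2.minAreaRect(P);print(nm,r)
crop=im[155:325,165:350];cv2.imwrite("pics/crop1.png",cv2.resize(crop,None,fx=3.5,fy=3.5,interpolation=cv2.INTER_CUBIC)[:598,:,::-1])
E
```

```text
orange
[269.6 207.1] [256 192  27  24 164] [0.5803 0.0762 0.135 ]
[309.  212.1] [298 196  27  26 173] [ 0.5705 -0.0187  0.135 ]
[264.  246.5] [250 232  28  28 222] [0.4855 0.087  0.135 ]
blue
[ 41.2 132.3] [   0   83   99  107 2744] [0.7823 0.7024 0.045 ]
[439.4 244.1] [ 387  193  105  104 7659] [ 0.5062 -0.3656  0.045 ]
console ((0.5580064654350281, 0.23527799546718597), (0.2798544466495514, 0.17386461794376373), 2.137890100479126)
plat ((0.5394845008850098, 0.05436348915100098), (0.291700154542923, 0.25721701979637146), 83.97439575195312)
dish ((0.49587082862854004, 0.4370154142379761), (0.15124137699604034, 0.14515280723571777), 80.27912139892578)
tray ((0.5086712837219238, -0.3653615415096283), (0.23273228108882904, 0.22425925731658936), 76.3361587524414)
```

View pics/crop1.png

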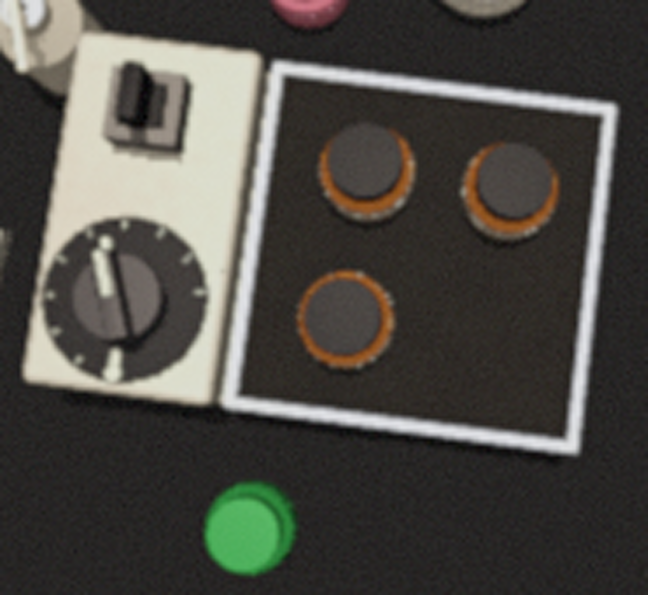

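Crop: the caps of the three brown jars are at crop (366,162), (513,182) and (345,315). Zero mark with its dot is at (113,377). The knob pointer's tip is at (105,243), roughly opposite zero. The key handle is at (135,95). Green and pink jars are off the platform, so the choice stands.

Run:
```python
from h import *
v=cam("top");w=cam("side")
C=lambda x,y:(165+(x+.5)/3.5-.5,155+(y+.5)/3.5-.5)
P=np.array([plane(v,*C(x,y),.0925)[:2] for x,y in((275,63),(615,105),(578,452),(225,405))])
print(P.round(4),[np.linalg.norm(P[i]-P[i-1]).round(4) for i in range(4)],P.mean(0))
d=(P[0]-P[3])+(P[1]-P[2]);yaw=np.arctan2(d[1],d[0]);print("yaw",yaw)
K=[plane(v,*C(x,y),.12)[:2] for x,y in((82,32),(261,55),(213,405),(23,380))];print("console",np.round(K,4),np.mean(K,0))
dial=plane(v,*C(126,300),.122);z=plane(v,*C(113,377),.122);tip=plane(v,*C(105,243),.14)
print("dial c",dial,"zero dot",z,"tip",tip)
print("key top", plane(v,*C(137,80),.208), "socket", plane(v,*C(147,108),.158))
```

```text
[[ 0.6732  0.1473]
 [ 0.648  -0.0999]
 [ 0.3998 -0.0752]
 [ 0.4265  0.1736]] [np.float64(0.2481), np.float64(0.2485), np.float64(0.2494), np.float64(0.2502)] [0.5368433 0.036446 ]
yaw -0.10263411281307636
console [[0.686  0.282 ]
 [0.6724 0.1545]
 [0.4268 0.1782]
 [0.4407 0.3092]] [0.55648973 0.2309664 ]
dial c [0.49707502 0.24088839 0.122     ] zero dot [0.44421336 0.24715895 0.122     ] tip [0.53451035 0.2533837  0.14      ]
key top [0.63344892 0.22307015 0.208     ] socket [0.62504459 0.22572256 0.158     ]
```

```bash
python3 -m jog '-5.28 -2.43 0 0;-5.28 -2.43 0 0;-5.28 -2.43 0 0;-5.28 -2.43 0 0;-5.28 -2.43 0 0' 1 40
python3 -m jog '-5.28 -2.43 0 0;-5.28 -2.43 0 0;-5.28 -2.43 0 0;0 0 0 0.18;0 0 0 0.18'
python3 -m jog '0 0 0 0.182;0 0 0 0.182;0 0 0 0.182;0 0 0 0.182;0 0 0 0.182'
python3 -m jog '0 0 0 0.182;0 0 0 0.182;0 0 0 0.182;0 0 0 0.182;0 0 0 0.182'
python3 - <<'E'
from h import *
s=ctrl.read_state();print(s["t"],s["qpos"],rel([.497,.240,.404],-1.23))
v=cam("wrist");cv2.imwrite("pics/w1.png",v["img"][:,:,::-1]);print(v["c2w"].round(3))
for p in((.497,.240,.175),(.4493,.245,.122),(.5345,.2534,.14)):print(proj(v,p))
E
```

```text
t: 0.92
tcp_pos: [0.3633, 0.3482, 0.4049]
eef_rot: [0.393, 3.117, 0.001]
contact_force: [0.8, 0.5, 0.5]
opening: 0.0932
finger_force: 0.0
t: 1.55
tcp_pos: [0.4979, 0.2389, 0.4045]
eef_rot: [-0.955, -2.992, 0.0]
contact_force: [0.6, -0.2, -0.7]
opening: 0.0928
finger_force: 0.0
t: 2.17
tcp_pos: [0.4974, 0.2397, 0.4047]
eef_rot: [-2.172, -2.27, 0.0]
contact_force: [-0.3, 0.6, 0.2]
opening: 0.0929
finger_force: 0.0
t: 2.8
tcp_pos: [0.4974, 0.2396, 0.4047]
eef_rot: [-2.949, -1.084, 0.0]
contact_force: [-0.1, -0.0, -0.1]
opening: 0.0933
finger_force: 0.0
2.8 [3.64669215e-01 3.54597088e-01 1.64633936e+00 3.49534207e-05
 1.14082556e+00 1.23069311e+00] (array([-0.  , -0.05,  0.07]), np.float64(0.36396153659127095))
[[ 0.648 -0.738 -0.188  0.549]
 [-0.762 -0.628 -0.158  0.283]
 [-0.001  0.246 -0.969  0.385]
 [ 0.     0.     0.     1.   ]]
(np.float64(273.96351449537116), np.float64(226.722388205125))
(np.float64(236.32930479110615), np.float64(243.31175812950025))
(np.float64(291.5665907400573), np.float64(169.13347632506608))
```

View pics/w1.png

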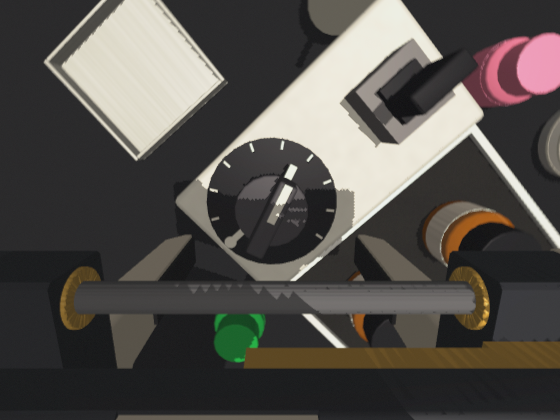

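Wrist view: the dial centre is near (272,200). Pointer tip at (293,167) is within about 2 px of where I projected it, and the zero dot is at (231,242). I'll align, lower and grip the bar.

```bash
python3 -m jog '0 0 0 0.182;0 0 0 0.182;0 0 2.5 0;0 0 2.5 0;0 0 1.6 0'
python3 -m jog '0 0 0 0;0 0 0 0;0 0 0 0;0 0 0 0;0 0 0 0' 0 40
python3 -m jog '0 0 0 0;0 0 0 0;0 0 0 -0.1;0 0 0 -0.1;0 0 0 -0.1'
```

```text
t: 3.48
tcp_pos: [0.4973, 0.2396, 0.3376]
eef_rot: [3.094, 0.546, -0.002]
contact_force: [-0.3, -0.4, -0.7]
opening: 0.093
finger_force: 0.0
t: 4.1
tcp_pos: [0.4974, 0.2396, 0.339]
eef_rot: [-3.094, -0.542, -0.001]
contact_force: [1.0, -0.8, -0.1]
opening: 0.0474
finger_force: 0.0
t: 4.72
tcp_pos: [0.4963, 0.2411, 0.3387]
eef_rot: [-2.973, -1.002, 0.003]
contact_force: [-8.3, 14.0, 3.0]
opening: 0.0137
finger_force: 40.0
```

```bash
python3 -m jog '0 0 0 -0.18;0 0 0 -0.18;0 0 0 -0.18;0 0 0 -0.18;0 0 0 -0.18'
python3 -m jog '0 0 0 -0.18;0 0 0 -0.18;0 0 0 -0.18;0 0 0 -0.18;0 0 0 -0.18'
python3 -m jog '0 0 0 -0.18;0 0 0 -0.18;0 0 0 -0.1;0 0 0 0;0 0 0 0'
python3 - <<'E'
from h import *
s=ctrl.read_state();print(s["qpos"],rel([.497,.240,.339],1.468))
E
```

```text
t: 5.35
tcp_pos: [0.4979, 0.2402, 0.3388]
eef_rot: [2.241, 2.201, 0.005]
contact_force: [7.4, 6.2, -5.5]
opening: 0.0139
finger_force: 40.0
t: 5.98
tcp_pos: [0.4993, 0.2408, 0.3389]
eef_rot: [1.06, 2.95, 0.012]
contact_force: [20.8, 15.9, -18.5]
opening: 0.0139
finger_force: 40.0
t: 6.6
tcp_pos: [0.4996, 0.2417, 0.339]
eef_rot: [0.368, 3.11, 0.014]
contact_force: [22.9, 23.5, -22.3]
opening: 0.0137
finger_force: 40.0
[ 0.36615929  0.43436112  1.70593302  0.00394647  0.98846903 -0.97130729] (array([ 0.21, -0.22, -0.01]), np.float64(-0.13272623122381066))
```

```bash
python3 -m jog '0 0 0 0;0 0 0 0;0 0 0 0;0 0 0 0;0 0 -3 0' 1
python3 -m jog '0 0 -3 0;-2 0 -3 0;-2 0 0 0;-2 0 0 0;0 0 0 0'
python3 - <<'E'
from h import *
s=ctrl.read_state();print(s["tcp_pos"],s["qpos"][5])
v=cam("wrist");cv2.imwrite("pics/w2.png",v["img"][:,:,::-1])
np.save("c2w.npy",v["c2w"]);print(proj(v,(.497,.240,.175)),proj(v,(.497,.240,.122)),proj(v,(.4493,.2449,.122)))
v=cam("top");cv2.imwrite("pics/t2.png",cv2.resize(v["img"][155:325,165:350],None,fx=3.5,fy=3.5,interpolation=cv2.INTER_CUBIC)[:598,:,::-1])
E
```

```text
t: 7.22
tcp_pos: [0.497, 0.2394, 0.3674]
eef_rot: [-0.368, -3.116, 0.003]
contact_force: [0.7, -0.3, -0.1]
opening: 0.0593
finger_force: 0.0
t: 7.85
tcp_pos: [0.5562, 0.2253, 0.4284]
eef_rot: [-0.369, -3.119, 0.0]
contact_force: [-0.3, -1.5, -0.3]
opening: 0.0931
finger_force: 0.0
[0.55624358 0.22527707 0.42839743] -1.0277495290882306
(np.float64(274.79745714233655), np.float64(139.29374733134443)) (np.float64(274.78786990744766), np.float64(137.8667862209831)) (np.float64(267.5446059510373), np.float64(82.51378569882446))
```

View pics/w2.png

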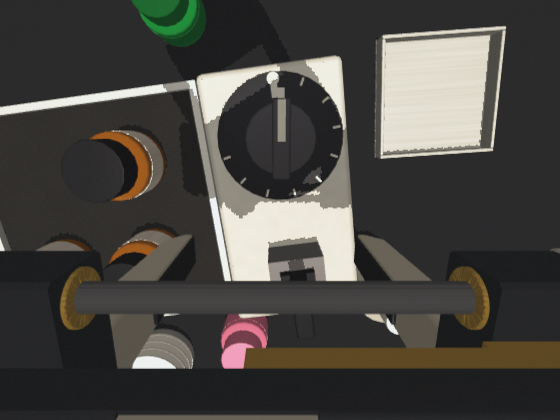

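Run:
```python
from h import *
v=cam("wrist");v["c2w"]=np.load("c2w.npy")
im=cv2.imread("pics/w2.png");g=im.min(2)
P=lambda u,w,z:plane(v,u,w,z)
c=P(280,134.5,.122);print("c",c)
zd=P(272.5,77,.122);print("zero",zd, np.linalg.norm(zd-c))
for z in(.14,.15,.16,.175):
  t=P(279,88,z);print(z,t)
cv2.imwrite("pics/w2c.png",cv2.resize(im[60:210,205:355],None,fx=4,fy=4,interpolation=cv2.INTER_CUBIC))
```

```text
c [0.49519293 0.24534181 0.122     ]
zero [0.44592689 0.25020518 0.122     ] 0.049505508305034356
0.14 [0.4583014  0.25288142 0.14      ]
0.15 [0.45953903 0.25244903 0.15      ]
0.16 [0.46077666 0.25201664 0.16      ]
0.175 [0.46263311 0.25136806 0.175     ]
```

View pics/w2c.png

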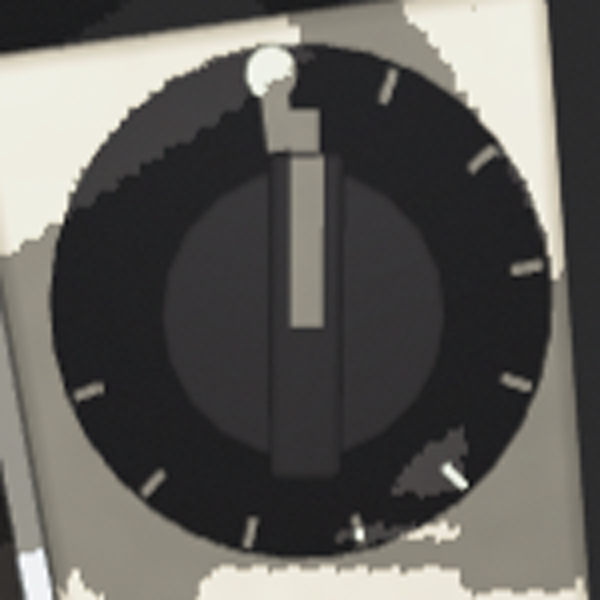

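The crop shows the bar vertical, in line with the tool. The zero dot is 0.13 rad counter-clockwise of it, so the knob still has about 0.13 rad to go. From the forces, the axis lies near (0.498, 0.242). I'll grip again there.

Run:
```python
from h import *
print(rel([.4983,.242,.338],1.468))
```

```text
(array([5.9 , 0.25, 9.06]), np.float64(-0.13185667001087964))
```

```bash
python3 -m jog '3 0.12 0 0;2.9 0.13 1 0;0 0 3 0;0 0 3 0;0 0 2 0'
python3 -m jog '0 0 0 0;0 0 0 0;0 0 0 0;0 0 0 0;0 0 0 0' 0 30
python3 -m jog '0 0 0 0;0 0 0 0;0 0 0 -0.066;0 0 0 -0.066;0 0 0 0'
python3 - <<'E'
from h import *
print(rel([.4983,.242,.338],1.468))
E
```

```text
t: 8.62
tcp_pos: [0.498, 0.242, 0.3377]
eef_rot: [-0.367, -3.119, 0.001]
contact_force: [0.1, -0.5, 0.8]
opening: 0.093
finger_force: 0.0
t: 9.25
tcp_pos: [0.499, 0.2418, 0.339]
eef_rot: [0.368, 3.12, 0.0]
contact_force: [0.4, -0.7, -0.5]
opening: 0.0474
finger_force: 0.0
t: 9.88
tcp_pos: [0.4989, 0.2432, 0.3388]
eef_rot: [0.16, 3.137, 0.006]
contact_force: [0.7, 14.4, -2.7]
opening: 0.0135
finger_force: 29.9
(array([ 0.05, -0.12,  0.08]), np.float64(0.0006223271296390553))
```

```bash
python3 -m jog '0 0 0 0;0 0 0 0;0 0 0 0;0 0 0 0;0 0 -3 0' 1
python3 -m jog '0 0 -3 0;-2 0 -3 0;-2 0 0 0;-2 0 0 0;0 0 0 0'
python3 - <<'E'
from h import *
v=cam("wrist");np.save("c2w.npy",v["c2w"])
cv2.imwrite("pics/w3.png",cv2.resize(v["img"][60:290,205:405],None,fx=2.6,fy=2.6,interpolation=cv2.INTER_CUBIC)[:,:,::-1])
E
```

```text
t: 10.5
tcp_pos: [0.4987, 0.2416, 0.3674]
eef_rot: [-0.161, -3.134, 0.003]
contact_force: [0.3, 0.8, 0.3]
opening: 0.0593
finger_force: 0.0
t: 11.12
tcp_pos: [0.5592, 0.2354, 0.4284]
eef_rot: [-0.163, -3.137, 0.0]
contact_force: [-1.0, 0.1, 0.3]
opening: 0.0929
finger_force: 0.0
```

View pics/w3.png

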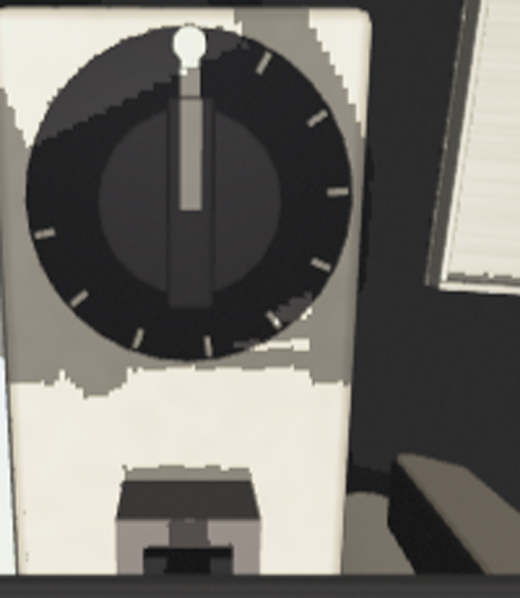

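The pointer now sits on the zero mark (pointer x=191, dot x=189). Next is the key. I'll move so that it comes into the wrist view.

```bash
python3 -m jog '-3 0 -1 0;-3 0 -1 0;-3 0 -1 0;-3 0 0 0;-3 0 0 0'
python3 - <<'E'
from h import *
s=ctrl.read_state();print(s["tcp_pos"],s["qpos"])
v=cam("wrist");np.save("c2w.npy",v["c2w"]);cv2.imwrite("pics/w4f.png",v["img"][:,:,::-1])
print(proj(v,(.628,.2305,.158)),proj(v,(.628,.2305,.208)))
u,w=map(int,proj(v,(.628,.2305,.18)));u=min(max(u-75,0),410);w=max(w-75,0);print(u,w)
cv2.imwrite("pics/w4.png",cv2.resize(v["img"][w:w+150,u:u+150],None,fx=4,fy=4,interpolation=cv2.INTER_CUBIC)[:,:,::-1])
E
```

```text
t: 11.8
tcp_pos: [0.708, 0.2205, 0.459]
eef_rot: [-0.161, -3.137, -0.0]
contact_force: [-0.4, -0.3, 0.1]
opening: 0.0927
finger_force: 0.0
[0.70803381 0.22050231 0.45896515] [ 2.39152622e-01  6.86300785e-01  9.86922623e-01  8.72883309e-05
  1.46860083e+00 -1.22921069e+00]
(np.float64(276.1294836585092), np.float64(115.24113599936724)) (np.float64(276.4706313661908), np.float64(111.653498939636))
201 38
```

View pics/w4.png

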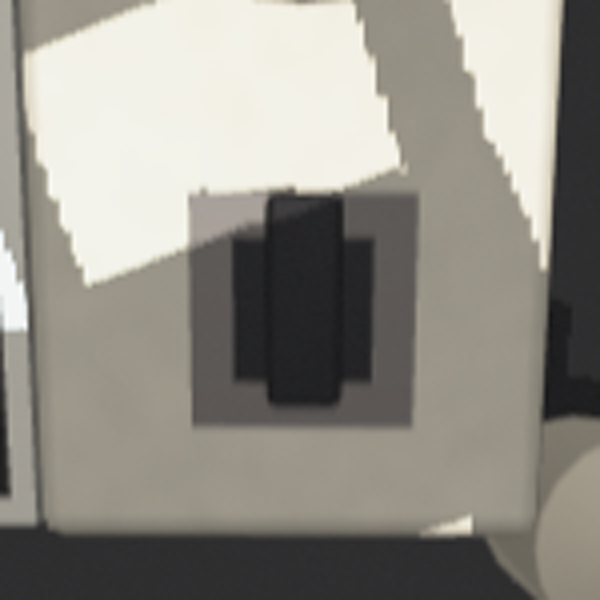

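The key handle is at crop (305,300), in line with the tool axes, close to the predicted spot.

Run:
```python
from h import *
v=cam("wrist");p=plane(v,277.2,113,.208);print(p);p=(p+[.628,.2305,.208])/2
print(rel([p[0],p[1],.358],1.468))
w=cam("top");b=(w["img"].min(2)>60);
s=ctrl.read_state()
```

```text
[0.63129258 0.22998508 0.208     ]
(array([7.98, 0.21, 9.97]), np.float64(-0.0007475939766135031))
```

```bash
python3 -m jog '4 0.1 0 0;3.98 0.1 0 0;0 0 3 0;0 0 3 0;0 0 2 0' 0.65
python3 -m jog '0 0 1.5 0;0 0 0.5 0;0 0 0 0;0 0 0 0;0 0 0 0' 
python3 -m jog '0 0 0 0;0 0 0 0;0 0 0 0;0 0 0 0;0 0 0 0' 0 40
```

```text
t: 12.58
tcp_pos: [0.627, 0.2308, 0.3778]
eef_rot: [-0.16, -3.136, 0.0]
contact_force: [-0.5, 1.6, -0.3]
opening: 0.0609
finger_force: 0.0
t: 13.2
tcp_pos: [0.6287, 0.2305, 0.3593]
eef_rot: [0.161, 3.137, 0.0]
contact_force: [-0.2, 0.1, 0.6]
opening: 0.0604
finger_force: 0.0
t: 13.82
tcp_pos: [0.6287, 0.2305, 0.3587]
eef_rot: [-0.161, -3.137, 0.0]
contact_force: [0.8, 0.1, 0.0]
opening: 0.0151
finger_force: 0.0
```

```bash
python3 -m jog '0 0 0 0;0 0 0 0;0 0 -0.3 0;0 0 -0.4 0;0 0 -0.5 0'
python3 -m jog '0 0 -0.7 0;0 0 -0.8 0;0 0 -1.0 0;0 0 -1.5 0;0 0 -1.5 0'
```

```text
t: 14.45
tcp_pos: [0.6287, 0.2305, 0.3712]
eef_rot: [0.161, 3.137, 0.0]
contact_force: [0.8, 0.1, 0.7]
opening: 0.014
finger_force: 40.0
t: 15.08
tcp_pos: [0.6287, 0.2305, 0.4271]
eef_rot: [0.161, 3.137, 0.0]
contact_force: [-0.1, -0.6, -0.6]
opening: 0.0137
finger_force: 40.0
```

Run:
```python
from h import *
print(rel([.500,.470,.427],1.468))
```

```text
(array([1.526e+01, 2.251e+01, 1.000e-02]), np.float64(-2.0502983729464574e-05))
```

```bash
python3 -m jog '5 0 -1 0;5 2 0 0;5.2 3 0 0;0 5 0 0;0 5 0 0'
python3 -m jog '0 5 0 0;0 2.5 0 0;0 0 2 0;0 0 3 0;0 0 3 0'
python3 - <<'E'
from h import *
print(rel([.500,.470,.238],1.468))
v=cam("top");cv2.imwrite("pics/t5.png",v["img"][:,:,::-1])
v=cam("side");cv2.imwrite("pics/s5.png",v["img"][:,:,::-1])
E
```

```text
t: 15.7
tcp_pos: [0.4924, 0.3967, 0.4372]
eef_rot: [0.161, 3.136, 0.001]
contact_force: [-0.0, 0.4, 0.1]
opening: 0.014
finger_force: 40.0
t: 16.32
tcp_pos: [0.5006, 0.47, 0.3558]
eef_rot: [0.161, 3.137, 0.001]
contact_force: [0.2, 0.4, -0.5]
opening: 0.014
finger_force: 40.0
(array([ 0.06, -0.02, 11.78]), np.float64(0.00019085394424900315))
```

View pics/s5.png

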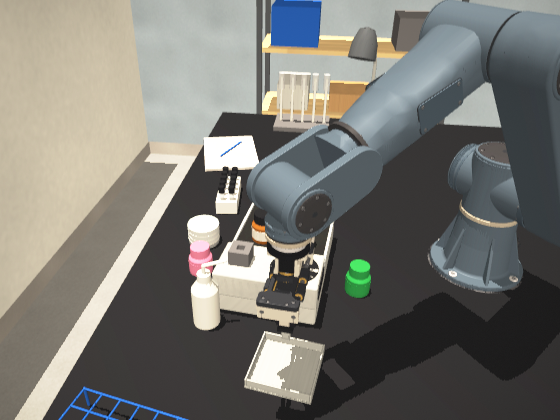

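Side view: the socket at (240,250) is empty and the gripper holds the key over the dish at (286,365). Lowering.

```bash
python3 -m jog '0 0 4 0;0 0 4 0;0 0 2.5 0;0 0 1.0 0;0 0 0.3 0'
python3 -m jog '0 0 0.2 0;0 0 0.1 0;0 0 0 0;0 0 0 0;0 0 0 0'
```

```text
t: 17.05
tcp_pos: [0.5009, 0.4701, 0.2388]
eef_rot: [0.161, 3.137, 0.001]
contact_force: [-1.1, -0.5, -0.2]
opening: 0.0139
finger_force: 40.0
t: 17.68
tcp_pos: [0.5006, 0.4699, 0.2349]
eef_rot: [0.161, 3.137, 0.0]
contact_force: [0.0, 0.7, -1.8]
opening: 0.0139
finger_force: 40.0
```

```bash
python3 -m jog '0 0 0.1 0;0 0 0 0;0 0 0 0;0 0 0 0;0 0 0 0' - 10
python3 -m jog '0 0 0 0;0 0 0 0;0 0 0 0;0 0 -2 0;0 0 -4 0' 1
python3 -m jog '0 0 -4 0;6 0 -2 0;4 0 0 0;0 0 0 0;0 0 0 0'
python3 - <<'E'
from h import *
v=cam("side");cv2.imwrite("pics/s6.png",cv2.resize(v["img"][200:420,200:400],None,fx=2.7,fy=2.7)[:,:,::-1])
E
```

```text
t: 18.3
tcp_pos: [0.5007, 0.4699, 0.2346]
eef_rot: [0.161, 3.137, 0.0]
contact_force: [-1.0, -2.7, 6.1]
opening: 0.0137
finger_force: 10.0
t: 18.92
tcp_pos: [0.5004, 0.4697, 0.2942]
eef_rot: [-0.161, -3.136, 0.002]
contact_force: [0.1, 0.6, 0.5]
opening: 0.0597
finger_force: 0.0
t: 19.55
tcp_pos: [0.4023, 0.4801, 0.3545]
eef_rot: [0.161, 3.136, 0.002]
contact_force: [0.5, -0.1, -0.7]
opening: 0.0926
finger_force: 0.0
```

View pics/s6.png

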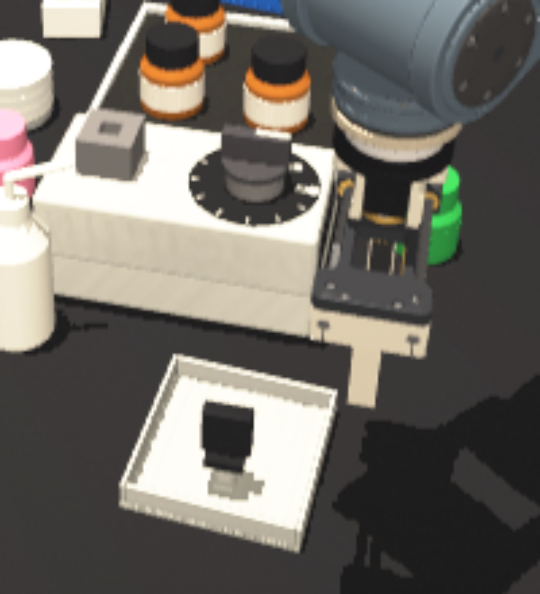

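Side crop: the socket is empty, the knob is untouched and the key stands upright in the dish at (228,435). The jars are next, so I'll move to a viewing pose over the platform.

```bash
python3 -m jog '0 0 -6 0;0 -2 -5 0;-2 -5 -3 0;-3 -5 0 0;-3 -5 0 0'
python3 -m jog '-3 -5 0 0;-3 -5 0 0;-3 -5 0 0;-3 -5 0 0;-3 -5 0 0' 0.75 40
python3 - <<'E'
from h import *
print(rel([.64,.05,.50],1.468))
E
```

```text
t: 20.23
tcp_pos: [0.4652, 0.3006, 0.4941]
eef_rot: [0.163, 3.136, 0.001]
contact_force: [0.9, 0.4, 0.0]
opening: 0.093
finger_force: 0.0
t: 20.85
tcp_pos: [0.5886, 0.0358, 0.4937]
eef_rot: [0.163, 3.137, -0.0]
contact_force: [0.5, 0.4, 0.1]
opening: 0.0696
finger_force: 0.0
(array([-4.97,  1.94, -0.63]), np.float64(-0.0013186820938198007))
```

```bash
python3 -m jog '-3 1 0 0;-3 1 0 0;-2 0 0 0;0 0 0 0;0 0 0 0'
python3 - <<'E'
from h import *
v=cam("wrist");im=v["img"];cv2.imwrite("pics/w7.png",im[:,:,::-1]);np.save("c2w.npy",v["c2w"])
h=cv2.cvtColor(im,cv2.COLOR_RGB2HSV);H,S,V=[h[...,i].astype(int) for i in range(3)]
m=(H>4)&(H<18)&(S>120)&(V>60);m[250:]=0
blobs(v,m,.135,60)
E
```

```text
t: 21.48
tcp_pos: [0.6688, 0.0499, 0.4934]
eef_rot: [-0.162, -3.137, 0.0]
contact_force: [-0.3, -0.9, 0.3]
opening: 0.0698
finger_force: 0.0
[294.2  28.6] [265   0  64  46 875] [0.5051 0.087  0.135 ]
[215.5 120.3] [187  88  44  61 659] [ 0.5844 -0.0045  0.135 ]
[286.6 122.7] [265  89  59  61 625] [0.5947 0.0709 0.135 ]
```

View pics/w7.png

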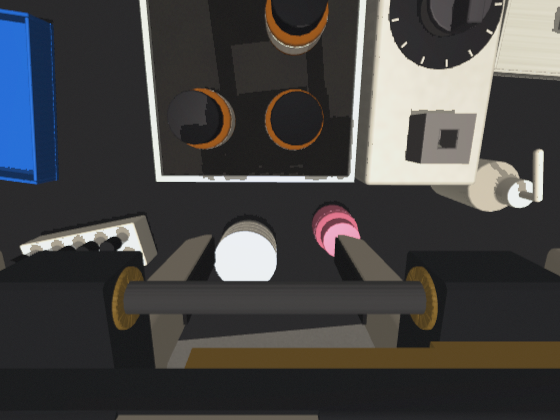

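The wrist view shows jar caps at (294,120), (195,117) and (300,8).

Run:
```python
from h import *
v=cam("wrist");v["c2w"]=np.load("c2w.npy")
for u,w in((294,120),(195,117),(300,8)):print("w",plane(v,u,w,.165).round(4))
t=cam("top")
C=lambda x,y:(165+(x+.5)/3.5-.5,155+(y+.5)/3.5-.5)
for x,y in((366,162),(513,182),(345,315)):print("t",plane(t,*C(x,y),.165).round(4))
# tray inner corners check
h=cv2.cvtColor(t["img"],cv2.COLOR_RGB2HSV);m=((h[...,0]>100)&(h[...,0]<125)&(h[...,1]>120)&(h[...,2]>50)).astype(np.uint8);m[:,:380]=0;m[:,500:]=0
c=max(cv2.findContours(m,cv2.RETR_EXTERNAL,cv2.CHAIN_APPROX_NONE)[0],key=cv2.contourArea)
q=cv2.approxPolyDP(cv2.convexHull(c),6,True)[:,0]
P=np.array([plane(t,*a,.045)[:2] for a in q]);print(q.tolist(),P.round(4).tolist())
print(rel([.6,.075,.40],1.468))
```

```text
w [0.5936 0.0771 0.165 ]
w [ 0.5809 -0.0185  0.165 ]
w [0.4978 0.091  0.165 ]
t [0.5906 0.0765 0.165 ]
t [ 0.5794 -0.0217  0.165 ]
t [0.4884 0.0875 0.165 ]
[[491, 214], [474, 296], [387, 273], [410, 192]] [[0.5885, -0.5032], [0.3755, -0.4505], [0.4285, -0.2283], [0.6422, -0.2913]]
(array([7.08, 1.76, 9.39]), np.float64(-0.00014501973002523094))
```

Run:
```python
from h import *
print(rel([.580,-.020,.328]))
```

```text
(array([ 8.1 , -7.9 , 16.59]), None)
```

```bash
python3 -m jog '3 -3 1 0;3 -3 2 0;2.1 -1.9 3 0;0 0 3 0;0 0 1 0'
python3 -m jog '0 0 3 0;0 0 2 0;0 0 1.5 0;0 0 0 0;0 0 0 0'
python3 -m jog '0 0 0 0;0 0 0 0;0 0 0 0;0 0 0 0;0 0 0 0' 0 40
```

```text
t: 22.25
tcp_pos: [0.5798, -0.02, 0.3926]
eef_rot: [-0.162, -3.136, -0.0]
contact_force: [-0.7, 0.2, 0.2]
opening: 0.07
finger_force: 0.0
t: 22.88
tcp_pos: [0.5807, -0.0199, 0.3294]
eef_rot: [0.161, 3.136, -0.0]
contact_force: [0.3, 0.2, -0.2]
opening: 0.0699
finger_force: 0.0
t: 23.5
tcp_pos: [0.5805, -0.02, 0.3289]
eef_rot: [0.161, 3.137, -0.0]
contact_force: [-1.8, -1.0, 5.6]
opening: 0.0513
finger_force: 40.0
```

```bash
python3 -m jog '0 0 -1 0;0 0 -2 0;0 0 -3 0;0 -2 -2 0;0 -4 0 0'
python3 -m jog '0 -5 0 0;0 -5 0 0;0 -5 0 0;0 -5 0 0;0 -5 0 0'
python3 -m jog '0 -5 0 0;-0.3 -3 0 0;0 -1.5 0 0;0 0 0 0;0 0 2 0'
python3 - <<'E'
from h import *
print(rel([.542,-.423,.252]))
E
```

```text
t: 24.12
tcp_pos: [0.5744, -0.0794, 0.4104]
eef_rot: [0.158, 3.135, -0.0]
contact_force: [-0.5, -1.0, -2.4]
opening: 0.0514
finger_force: 40.0
t: 24.75
tcp_pos: [0.5482, -0.3298, 0.4086]
eef_rot: [-0.161, -3.137, -0.001]
contact_force: [0.9, -0.4, -2.7]
opening: 0.0511
finger_force: 40.0
t: 25.38
tcp_pos: [0.5423, -0.422, 0.3899]
eef_rot: [0.16, 3.135, -0.002]
contact_force: [-0.1, 0.1, -4.3]
opening: 0.0514
finger_force: 40.0
(array([ 0.06, -0.09, 13.79]), None)
```

```bash
python3 -m jog '0 0 4 0;0 0 4 0;0 0 3 0;0 0 2 0;0 0 0.8 0'
python3 -m jog '0 0 0.3 0;0 0 0.1 0;0 0 0 0;0 0 0 0;0 0 0 0' - 8
python3 -m jog '0 0 0 0;0 0 0 0;0 0 0 0;0 0 -3 0;0 0 -4 0' 0.75
python3 - <<'E'
from h import *
print(rel([.592,.0768,.40]))
E
```

```text
t: 26.0
tcp_pos: [0.5421, -0.4223, 0.2499]
eef_rot: [-0.16, -3.137, -0.001]
contact_force: [0.8, -0.3, -1.4]
opening: 0.0512
finger_force: 40.0
t: 26.62
tcp_pos: [0.5423, -0.423, 0.2487]
eef_rot: [0.161, 3.136, -0.002]
contact_force: [-2.4, 2.4, 6.3]
opening: 0.0517
finger_force: 8.0
t: 27.25
tcp_pos: [0.5417, -0.423, 0.3164]
eef_rot: [-0.162, -3.136, -0.002]
contact_force: [0.6, -0.6, -0.5]
opening: 0.07
finger_force: 0.0
(array([ 0.15, 50.24, -8.3 ]), None)
```

```bash
python3 -m jog '0 0 -4 0;0 2 -4 0;0 0 0 0;0 0 0 0;0 0 0 0'
python3 - <<'E'
from h import *
v=cam("top");im=v["img"];h=cv2.cvtColor(im,cv2.COLOR_RGB2HSV);H,S,V=[h[...,i].astype(int) for i in range(3)]
blobs(v,(H>4)&(H<18)&(S>120)&(V>60),0.135,20)
cv2.imwrite("pics/t8.png",im[:,:,::-1])
E
```

```text
t: 27.88
tcp_pos: [0.5437, -0.4035, 0.3949]
eef_rot: [-0.162, -3.136, -0.002]
contact_force: [0.1, -0.0, 0.1]
opening: 0.0697
finger_force: 0.0
[269.6 206.9] [256 192  27  24 167] [0.5807 0.0762 0.135 ]
[456.8 232.1] [450 220  21  23 161] [ 0.5307 -0.372   0.135 ]
[274.1 238.9] [261 224  28  28 211] [0.504  0.0633 0.135 ]
```

View pics/t8.png

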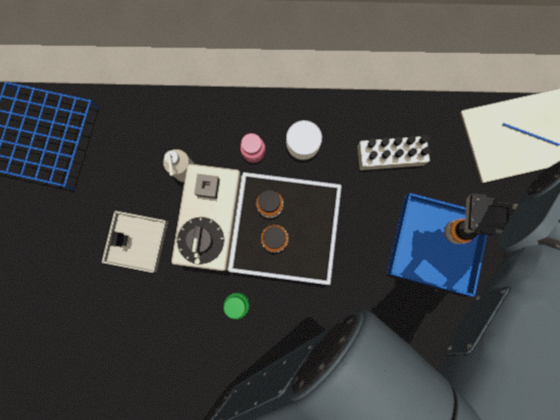

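The second jar, which was at (264,246), has been knocked aside and now stands at (274,239). The first jar stands in the tray. Now for the jar at (270,204).

```bash
python3 -m jog '0 4 -1 0;0 6 -1 0;0 6 0 0;0 6 0 0;0 6 0 0'
python3 -m jog '0 6 0 0;0 6 0 0;0 5 0 0;0 3 0 0;0 0.2 0 0' 0.75 40
python3 - <<'E'
from h import *
print(rel([.592,.0768,.329],1.468))
E
```

```text
t: 28.55
tcp_pos: [0.5726, -0.123, 0.4159]
eef_rot: [-0.162, -3.137, -0.0]
contact_force: [0.4, -0.5, 0.1]
opening: 0.0696
finger_force: 0.0
t: 29.18
tcp_pos: [0.5934, 0.0777, 0.4157]
eef_rot: [-0.158, -3.136, 0.0]
contact_force: [1.3, -0.6, -0.7]
opening: 0.0697
finger_force: 0.0
(array([ 0.12, -0.1 ,  8.67]), np.float64(0.002202821793663823))
```

```bash
python3 -m jog '0.1 0 3 0;0 0 3 0;0 0 2 0;0 0 0.6 0;0 0 0 0'
python3 -m jog '0 0 0 0;0 0 0 0;0 0 0 0;0 0 0 0;0 0 0 0' 0 40
python3 -m jog '0 0 -1 0;0 0 -2 0;0 0 -3 0;0 -2 -2 0;0 -4 0 0'
python3 - <<'E'
from h import *
print(rel([.451,-.400,.41]))
E
```

```text
t: 29.8
tcp_pos: [0.5925, 0.0757, 0.3305]
eef_rot: [-0.162, -3.137, 0.0]
contact_force: [-0.3, -0.4, 0.4]
opening: 0.0694
finger_force: 0.0
t: 30.42
tcp_pos: [0.5926, 0.0765, 0.3312]
eef_rot: [0.161, 3.136, 0.0]
contact_force: [0.5, 1.7, 5.9]
opening: 0.0512
finger_force: 40.0
t: 31.05
tcp_pos: [0.5861, 0.016, 0.4123]
eef_rot: [0.159, 3.135, -0.0]
contact_force: [0.0, -0.2, -2.6]
opening: 0.0511
finger_force: 40.0
(array([  9.25, -42.75,   0.2 ]), None)
```

```bash
python3 -m jog '1 -5.5 0 0;1.5 -5.5 0 0;1.5 -5.5 0 0;1.5 -5.5 0 0;1.5 -5.5 0 0'
python3 -m jog '1.5 -5.5 0 0;0.7 -5.5 0 0;0 -3 0 0;0 -1.1 0 0;0 0 2 0'
python3 - <<'E'
from h import *
print(rel([.451,-.400,.252]))
E
```

```text
t: 31.68
tcp_pos: [0.4867, -0.252, 0.4107]
eef_rot: [-0.162, -3.137, 0.0]
contact_force: [0.7, -0.6, -2.1]
opening: 0.0514
finger_force: 40.0
t: 32.3
tcp_pos: [0.4506, -0.3983, 0.3913]
eef_rot: [0.163, 3.136, -0.002]
contact_force: [-0.2, 1.1, -3.1]
opening: 0.0515
finger_force: 40.0
(array([-0.04, -0.14, 13.93]), None)
```

```bash
python3 -m jog '0 0 4 0;0 0 4 0;0 0 3 0;0 0 2 0;0 0 0.8 0'
python3 -m jog '0 0 0.2 0;0 0 0.1 0;0 0 0 0;0 0 0 0;0 0 0 0' - 8
python3 -m jog '0 0 0 0;0 0 0 0;0 0 0 0;0 0 -3 0;0 0 -4 0' 0.75
python3 -m jog '0 0 -4 0;0 2 -4 0;0 3 0 0;0 0 0 0;0 0 0 0'
python3 - <<'E'
from h import *
v=cam("top");im=v["img"];h=cv2.cvtColor(im,cv2.COLOR_RGB2HSV);H,S,V=[h[...,i].astype(int) for i in range(3)]
blobs(v,(H>4)&(H<18)&(S>120)&(V>60),0.135,20)
print(rel([.508,.066,.41]))
E
```

```text
t: 32.92
tcp_pos: [0.4508, -0.397, 0.2515]
eef_rot: [-0.16, -3.136, -0.002]
contact_force: [0.4, 0.8, -2.5]
opening: 0.0515
finger_force: 40.0
t: 33.55
tcp_pos: [0.4512, -0.3976, 0.2509]
eef_rot: [0.161, 3.136, -0.001]
contact_force: [-1.5, 4.8, 6.8]
opening: 0.0518
finger_force: 8.0
t: 34.17
tcp_pos: [0.4508, -0.3976, 0.3196]
eef_rot: [-0.161, -3.136, -0.002]
contact_force: [0.4, -0.4, -0.3]
opening: 0.0696
finger_force: 0.0
t: 34.8
tcp_pos: [0.4561, -0.3483, 0.3993]
eef_rot: [-0.161, -3.137, 0.0]
contact_force: [-0.2, 0.4, 0.4]
opening: 0.0697
finger_force: 0.0
[456.4 231.1] [451 220  19  22 141] [ 0.5329 -0.3713  0.135 ]
[274.1 239. ] [261 224  28  29 210] [0.5039 0.0635 0.135 ]
(array([-0.9 , 41.76, -1.08]), None)
```

Jar C is where it was. Fetching it.

```bash
python3 -m jog '0 4 -1 0;0 6 0 0;0 6 0 0;0 6 0 0;0 6 0 0'
python3 -m jog '-0.5 6 0 0;-0.4 4.7 0 0;0 3 0 0;0 0 0 0;0 0 0 0' 0.75 40
python3 - <<'E'
from h import *
print(rel([.508,.066,.330],1.468))
v=cam("wrist");cv2.imwrite("pics/w9.png",v["img"][:,:,::-1]);print(proj(v,(.508,.066,.165)))
E
```

```text
t: 35.48
tcp_pos: [0.4851, -0.0682, 0.4093]
eef_rot: [0.163, 3.137, -0.0]
contact_force: [0.8, -1.0, 0.3]
opening: 0.0697
finger_force: 0.0
t: 36.1
tcp_pos: [0.5081, 0.0651, 0.4092]
eef_rot: [-0.162, -3.137, 0.001]
contact_force: [-0.7, -0.3, -0.7]
opening: 0.07
finger_force: 0.0
(array([0.01, 0.09, 7.92]), np.float64(-0.0005382264619528954))
(np.float64(275.38789575666266), np.float64(220.84987540129993))
```

```bash
python3 -m jog '0 0.1 3 0;0 0 3 0;0 0 1.5 0;0 0 0.3 0;0 0 0 0'
python3 -m jog '0 0 0 0;0 0 0 0;0 0 0 0;0 0 0 0;0 0 0 0' 0 40
python3 -m jog '0 0 -1 0;0 0 -2 0;0 0 -3 0;0 -2 -2 0;0 -4 0 0'
python3 - <<'E'
from h import *
print(rel([.476,-.311,.41]))
E
```

```text
t: 36.78
tcp_pos: [0.5082, 0.0667, 0.3322]
eef_rot: [0.162, 3.137, 0.0]
contact_force: [-0.7, 0.4, -0.8]
opening: 0.0697
finger_force: 0.0
t: 37.4
tcp_pos: [0.5081, 0.067, 0.332]
eef_rot: [0.161, 3.137, 0.0]
contact_force: [-0.6, -1.7, 5.6]
opening: 0.051
finger_force: 40.0
t: 38.02
tcp_pos: [0.5019, 0.0074, 0.4133]
eef_rot: [0.158, 3.135, 0.0]
contact_force: [0.9, -0.5, -1.5]
opening: 0.0513
finger_force: 40.0
(array([ -0.63, -31.93,   0.33]), None)
```

```bash
python3 -m jog '-1 -5 0 0;-1 -5.5 0 0;-1 -5.5 0 0;-1 -5.5 0 0;-1 -5 0 0'
python3 -m jog '0 -3 0 0;0 -1.5 0 0;0 0 0 0;0 0 0 0;0 0 2 0'
python3 - <<'E'
from h import *
print(rel([.52,-.317,.252]))
E
```

```text
t: 38.65
tcp_pos: [0.5241, -0.2633, 0.4118]
eef_rot: [-0.162, -3.137, -0.0]
contact_force: [0.3, 0.1, -0.7]
opening: 0.0514
finger_force: 40.0
t: 39.28
tcp_pos: [0.5202, -0.3051, 0.3928]
eef_rot: [0.159, 3.135, -0.002]
contact_force: [0.2, -0.1, -1.0]
opening: 0.0512
finger_force: 40.0
(array([-0.06, -1.17, 14.08]), None)
```

```bash
python3 -m jog '0 -1.2 2 0;0 0 4 0;0 0 4 0;0 0 3 0;0 0 0.8 0'
python3 -m jog '0 0 0.2 0;0 0 0.1 0;0 0 0 0;0 0 0 0;0 0 0 0' - 8
python3 -m jog '0 0 0 0;0 0 0 0;0 0 0 0;0 0 -3 0;0 0 -4 0' 0.75
python3 -m jog '0 0 -5 0;0 2 -5 0;0 6 -4 0;0 6 0 0;0 6 0 0'
python3 -m jog '0 6 0 0;0 6 0 0;0 6 0 0;0 0 0 0;0 0 0 0'
python3 - <<'E'
from h import *
for n in("top","side"):
    v=cam(n);cv2.imwrite(f"pics/{n}9.png",v["img"][:,:,::-1])
cv2.imwrite("pics/f.png",np.hstack([cv2.imread("pics/top9.png")[170:320,80:500],cv2.imread("pics/side9.png")[140:290,180:400]]))
E
```

```text
t: 39.9
tcp_pos: [0.5181, -0.3179, 0.2518]
eef_rot: [-0.161, -3.134, -0.003]
contact_force: [-12.7, 5.2, 41.3]
opening: 0.0511
finger_force: 40.0
t: 40.52
tcp_pos: [0.5187, -0.3182, 0.2516]
eef_rot: [0.161, 3.136, -0.001]
contact_force: [-3.4, 2.5, 5.9]
opening: 0.0516
finger_force: 8.0
t: 41.15
tcp_pos: [0.5183, -0.318, 0.3205]
eef_rot: [-0.161, -3.136, -0.002]
contact_force: [1.2, -0.7, 0.1]
opening: 0.0699
finger_force: 0.0
t: 41.78
tcp_pos: [0.538, -0.1255, 0.4557]
eef_rot: [0.162, 3.136, -0.0]
contact_force: [0.9, -0.5, 0.3]
opening: 0.0698
finger_force: 0.0
t: 42.4
tcp_pos: [0.5567, 0.0517, 0.4551]
eef_rot: [-0.161, -3.137, 0.001]
contact_force: [-0.7, 0.1, -0.4]
opening: 0.0699
finger_force: 0.0
```

View pics/f.png

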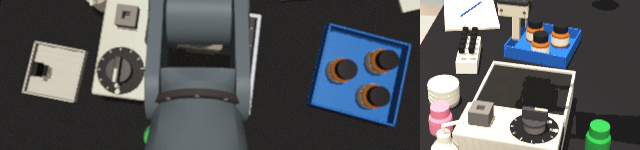

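The last view shows three jars upright in the tray at (342,70), (380,60) and (374,97). The platform is empty, the key is in the dish and the knob is on zero.

```bash
python3 -c "
from station import job
print(job.sign_off())"
```

```text
the job is handed in; nothing more can be done
None
```

The job is handed in: the knob is at zero, then the key went into the steel dish (standing upright), and all three brown jars stand upright in the blue tray; setting down the last jar gave a brief 41 N wrist force (limit 120 N).

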